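# Seat the lamp cover of a spectrophotometer and hold it down

## Robot

A 6-joint arm with a two-finger parallel gripper is mounted at the origin on the work surface. World frame = base frame: x ahead of the robot, y to its left, z up, the work surface at z = 0. Lengths are in mm, angles in rad, forces in N, time in s.
With the tool pointing down it reaches from about 350 to 1000 mm from the base axis. Payload 7.1 kg.
Tool frame: the origin (TCP) lies midway between the tips of the shut fingers; the grasp point (between the pads) lies hold_point_z behind it (hold_point_z is the distance from the TCP to the grasp point, in mm); z points along the fingers, y is the line along which they close (so a half turn about z gives the same grasp; the last joint's range is limited). The gripper opens to 85 mm and grips with 20 to 120 N. Pads are 22 mm wide; open, the fingers measure 114 mm over their backs; the gripper's body (76 mm by 85 mm) begins 54 mm behind the grasp point. The pads swing forward as they close: fully open they stand 13 mm farther back than shut.
Start: joints at [1.112, 0.423, 1.63, -0, 1.089, -0.019], TCP at [266.067, 565.52, 231.319] pointing down, gripper open.
Joint ranges: [-3, 3], [-0.9, 2.11], [0.09, 2.58], [-1.31, 4.45], [0.11, 2.69], [-2.54, 2.54]. Speed limits (rad/s): [2.39, 2.39, 3.01, 3.14, 3.14, 3.14].

## Interface

Orientations are given as a unit quaternion [w, x, y, z].
In Python, from rig import * gives the robot as it stands. The module is installed in compiled form; this text tells all that it offers.
- The arm moves only by the tool apply_moves, never from a script. Its argument "increments" is a list that holds one entry, the list of rows, each a list of 7 numbers: the closure, from 0 (fully open) to 1 (shut), then the shift along the tool's x, y, z in mm, then the turn, a rotation vector about the tool's x, y, z in degrees. A call has 1 to 5 rows; each row shifts and turns the commanded pose from where the row before left it, along the tool's axes as they then stand; what a row does not reach is not made up. A row lasts 1/10 s, in which the tool goes at most 50 mm and 8.59 degrees, less where a joint would pass 70% of its speed; a pose out of reach is approached as far as the arm can. A call with a gripper value outside its range is refused whole. The fingers move at their own pace and stop on an object; the grip force is fixed at half the most. Time passes only in rows, so rows that do not move let the fingers close. It gives the time, the measured TCP pose, the force, the opening and the grip force at its end, in the units of the state.
- observe(): the state, without advancing time (a new reading comes with each control period).
- capture(name): name is "side" or "top" or "wrist"; returns the picture (420x560x3 uint8, blue, green, red); there is no depth.
- camera_params(name): a dict with "intrinsics" (3x3 intrinsics, pixels), "world_to_cam" (4x4, takes a point from world to camera coordinates). Camera axes: x right, y up, looking along -z (the intrinsics and any distortion apply to the point x, -y, -z); pixel columns grow to the right and rows downward; lengths in mm; the calibration is good to about 2 mm. A picture is of the moment at which its call begins: read the wrist's pose just before it. camera_params takes no time and is no camera call; for the wrist camera it gives the pose at the moment of the call.
- close_job(): hands the job in; it is judged then, once.
Trained networks look in the newest picture that a camera, given by its name, has taken for a name from the list of things; names that differ only in an ending like _2 or _b are one class to them, and where a whole thing is asked for, a point or a joint stands for the part that bears it (a point fixed in the world has none). Each returns a list of dicts, best first, with "p" (0 to 1); they miss things now and then, are a little off and sometimes report something else, mostly with a low value. They report only what shows in the picture. A call takes as long as a camera call.
- find_in(camera, target): "location" ([x, y, z] in mm, in world coordinates, good to about 4 mm: the middle of the surface that is visible of it).
- regions_of(camera, target): "pixels" (420x560 bool, what is visible of it).
- spot_point(camera, target): "location" ([x, y, z] in mm, in world coordinates, good to about 4 mm: a listed point, or the origin of a listed thing).
The state is a dict: "time": time; "q": joint angles; "qvel": joint speeds; "effort": joint torques, N m; "eef_pos": TCP position; "tcp_rot": TCP orientation; "wrist_force": force on the tool from outside, world axes, zero at the start; "ft_torque": the same for the moment, N m; "finger_gap": finger opening in mm; "finger_force": force on a finger pad.
Only numpy, scipy, OpenCV 4.12 (cv2) and the standard library are available. Lean on these libraries where they do the work, as an engineer would, in place of code of your own. Each camera call takes 0.05 s, during which the arm holds its last target. There are 200 camera calls.

## Task

The lamp cover on top of the spectrophotometer is lying loose in its opening, its stud end pushed up by the ejector springs. Swing the turnbutton squarely over the cover's plain end, turn the quarter-turn stud until its wing is in line with the two index lines so that its cross-pin can drop into the slot below, then press that end of the cover down flush with the casing. Finish while still holding it pressed there for the light-leak reading, with the stud left in line (not locked), and leave the things lying around where they are.

Things in the scene. Friction and masses are not known exactly. Their poses are not given: they have to be found in the camera images.
- instrument: The spectrophotometer, fixed: white casing with a rounded teal sample end (its -y). Origin on the bench under its middle, z up, front to its -x. Flat casing top at z = 175 mm. Lamp opening 135 x 205 mm (x by y) centred at (-30, 70) mm; in it a rebate 4 mm below the casing top, on which the cover lies flush when home. Turnbutton pivot at (-30, 187.5) mm.
- cover: The loose lift-off lamp cover: aluminium plate 130 x 200 x 4 mm (x by y), about 0.35 kg; folded lips below leave it 1.5 mm of sideways play. Origin at the centre of its underside, z up. Stud 65 mm from the centre towards -y. Sprung pads under it, 15 mm from the centre towards the stud, hold the stud end up, tilted 0.06 rad. Two dark index lines along its y axis, one each side of the stud.
- stud_end (a point): Middle of the cover's -y (stud) edge, on its top face: level with the casing top when home, about 12 mm above it at the start. Pressing at the stud brings it home with 7 to 10 N (less on the way), then it is hard. With the stud out of line the cross-pin lands on the slotted plate after 1 to 2 mm and the end will not go down.
- plain_end (a point): Middle of the cover's +y (plain) edge, on its top face: level with the casing top when home. This end only rests on its rebate and can ride up if the stud end is pressed while the turnbutton is off; under the turnbutton it can lift about 2 mm.
- stud (a joint): Angle of the stud in the cover, rad: 0 = wing and the cross-pin under it along the cover's y axis, in line with index lines and slot; positive = anticlockwise from above. Starts at 0.9 to 1.4, so turn it clockwise; range -0.5 to 1.7, friction 0.04 N m, no stop at 0. The pin enters within about 0.2 rad of 0.
- stud_grip (a point): Middle of the stud's black wing, on its axis: the wing is 34 mm long (along this point's y axis), 8 mm thick (x) and rises from 4 to 21 mm above the cover's top face; this point is 12.5 mm above that face.
- catch (a joint): Angle of the steel turnbutton on the casing, rad: 0 = nose squarely over the cover's plain end (to the instrument's -y); positive = anticlockwise from above. Starts open at 1.25 to 1.6 (along the cover's edge), so turn it clockwise; range -0.2 to 1.75, no stop at 0, stays where it is left (friction 0.03 N m).
- catch_grip (a point): On the turnbutton's pivot axis, in its upright finger rib: the rib is 32 mm long (this point's y axis), 8 mm thick (x), from 8 to 24 mm above the casing top; this point is 16 mm above the casing top. The nose, a flat bar 12 mm wide, points to this point's -y, reaches 34 mm from the pivot and lies 2 to 8 mm above the casing top.
- cuvette_box: Bystander on the machine's top behind the cover: closed box of cuvettes, 62 x 112 x 36 mm, origin under its centre.
- screwdriver: Bystander on the machine's top behind the cover: screwdriver 160 mm long, about 25 mm high, lying.
- lamp_carton: Bystander standing on the teal sample lid: small lamp carton 50 x 50 x 75 mm, origin under its centre.
- reagent_bottle: Bystander on the bench to the left: amber bottle, 72 mm across, 160 mm tall.
- beaker: Bystander on the bench to the left: glass beaker, 72 mm across, 95 mm tall.
- vial_a: Bystander on the bench to the right: amber vial, 28 mm across, 62 mm tall.
- vial_b: Bystander on the bench to the right: a second amber vial of the same size.

How it is judged:
By the outcome, as a careful person would: the job done as asked, in the order asked, and still so for the second after the job is handed in, while the arm keeps its last pose, push and grip.
It also fails if it takes over 51 s, if anything falls off the work surface, if the arm or the gripper's body presses on something with over 40 N, if the wrist force passes 120 N, or if a joint passes its speed limit or range.

## Working session

There is one attempt and no reset: what is moved stays moved. The work goes in short steps, Python scripts to look and compute and a tool call to move; the robot and the scene stay as the last step left them, time stands still between calls to the robot, and variables do not carry over. Pictures are saved under pics/ and viewed, at most 10 in all, crops included, and the job is handed in when it is done.

Besides the shell and the picture viewer there is one more tool, called after "Request:" as a command line: name --argument value ..., lists and objects as JSON in quotes. apply_moves: Moves the arm, as the interface text tells. Its arguments: {"type":"object","properties":{"increments":{"type":"array","items":{"type":"array","items":{"type":"array","items":{"type":"number"}}}}},"required":["increments"]}

```bash
mkdir -p pics; cat > h.py <<'E'
from rig import *
import numpy as np, cv2
from scipy.spatial.transform import Rotation as R
def P(cam,pts):
    c=camera_params(cam);p=np.c_[np.atleast_2d(pts),np.ones(len(np.atleast_2d(pts)))]@np.array(c["world_to_cam"]).T
    q=np.c_[p[:,0],-p[:,1],-p[:,2]]@np.array(c["intrinsics"]).T
    return q[:,:2]/q[:,2:]
def ray(cam,uv,z):
    "pixel -> world point at height z"
    c=camera_params(cam);T=np.linalg.inv(np.array(c["world_to_cam"]))
    d=np.linalg.inv(np.array(c["intrinsics"]))@np.array([uv[0],uv[1],1]);d=T[:3,:3]@np.array([d[0],-d[1],-d[2]])
    o=T[:3,3];return o+d*(z-o[2])/d[2]
def Rt():
    w,x,y,z=observe()["tcp_rot"];return R.from_quat([x,y,z,w])
E
python3 - <<'E'
from h import *
s=observe();print({k:np.round(v,3) for k,v in s.items()})
im=[]
for c in("top","side","wrist"):
    a=capture(c);cv2.imwrite(f"pics/{c}0.png",a)
    for t in("instrument","cover","stud_end","plain_end","stud_grip","catch_grip"):
        print(c,t,[(np.round(d["location"]),round(d["p"],2)) for d in spot_point(c,t)[:2]])
E
```

```text
{'time': np.float64(0.0), 'q': array([ 1.112,  0.424,  1.631, -0.   ,  1.089, -0.019]), 'qvel': array([ 0.001,  0.   , -0.   ,  0.   , -0.001,  0.   ]), 'effort': array([-1.0000e-03, -5.5738e+01, -2.8174e+01, -0.0000e+00,  7.0000e-03,
        0.0000e+00]), 'eef_pos': array([265.808, 565.023, 230.533]), 'tcp_rot': array([-0.   ,  0.218,  0.976, -0.001]), 'wrist_force': array([ 0.052, -0.175, -0.285]), 'ft_torque': array([ 0.063,  0.008, -0.015]), 'finger_force': np.float64(0.0), 'finger_gap': np.float64(85.346)}
top instrument [(array([590., 409.,  -1.]), 0.16)]
top cover [(array([555., -56., 182.]), 0.64)]
top stud_end [(array([ 552., -155.,  183.]), 0.9), (array([ 521., -565.,    2.]), 0.17)]
top plain_end [(array([557.,  45., 176.]), 0.58), (array([ 516., -566.,    1.]), 0.38)]
top stud_grip [(array([ 556., -118.,  193.]), 0.51), (array([561.,  46., 176.]), 0.34)]
top catch_grip [(array([552.,  64., 185.]), 0.5), (array([ 518., -564.,    1.]), 0.36)]
side instrument []
side cover [(array([557., -53., 174.]), 0.89)]
side stud_end [(array([ 552., -156.,  184.]), 0.84)]
side plain_end [(array([558.,  47., 174.]), 0.69)]
side stud_grip [(array([ 554., -118.,  197.]), 0.48)]
side catch_grip [(array([ 553., -152.,  185.]), 0.71), (array([705.,  55., 174.]), 0.54)]
wrist instrument []
wrist cover []
wrist stud_end []
wrist plain_end []
wrist stud_grip []
wrist catch_grip []
```

View pics/top0.png

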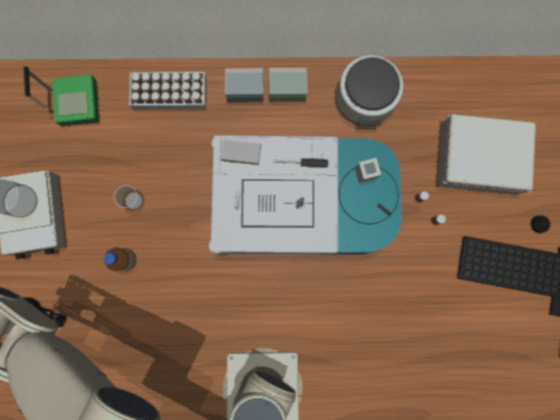

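View pics/side0.png

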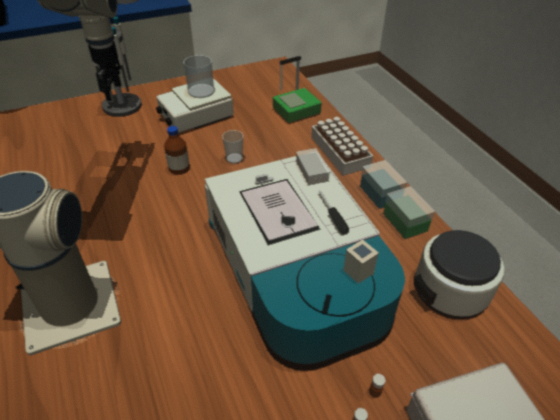

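```bash
python3 - <<'E'
from h import *
import rig
print([n for n in dir(rig) if not n.startswith('_')], globals().get('hold_point_z'))
r=Rt();T=np.linalg.inv(np.array(camera_params("wrist")["world_to_cam"]))
o=observe()["eef_pos"]
print(camera_params("wrist")["intrinsics"])
print("cam in tool",r.inv().apply(T[:3,3]-o),"look",r.inv().apply(-T[:3,2]))
print(r.inv().apply(np.array([555,50,330])-o))
E
```

```text
['Unreachable', 'camera_params', 'capture', 'close_job', 'find_in', 'hold_point_z', 'observe', 'regions_of', 'spot_point'] 18.700000000000003
[[312.78511014   0.         282.22109876]
 [  0.         312.78511014 216.59157215]
 [  0.           0.           1.        ]]
cam in tool [  68.59577125   -1.24668104 -142.57922778] look [-0.27415628 -0.00140637  0.96168413]
[-480.90445905 -343.4424028   -98.68499694]
```

Request:
apply_moves --increments '[[[0,-38,-27,-16,0,0,0],[0,-38,-27,-16,0,0,0],[0,-38,-27,-16,0,0,0],[0,-38,-27,-16,0,0,0],[0,-38,-27,-16,0,0,0]]]'

```text
time: 1.55
eef_pos: [381.0, 360.8, 312.1]
tcp_rot: [0.0, 0.218, 0.976, 0.0]
wrist_force: [1.7, -0.3, 0.9]
finger_gap: 85.7
finger_force: 0.0
```

Request:
apply_moves --increments '[[[0,-40,-29,-4,0,0,0],[0,-40,-29,-4,0,0,0],[0,-40,-29,-4,0,0,0],[0,-40,-29,-4,0,0,0],[0,-40,-29,0,0,0,0]]]'

```text
time: 2.05
eef_pos: [500.7, 144.3, 328.3]
tcp_rot: [0.001, 0.218, 0.976, 0.0]
wrist_force: [1.3, 1.2, -0.1]
finger_gap: 85.4
finger_force: 0.0
```

Request:
apply_moves --increments '[[[0.4,-33,-24,0,0,0,0],[0.4,-33,-24,0,0,0,0],[0.4,-20,-14,0,0,0,0],[0.4,0,0,0,0,0,0]]]'

```text
time: 2.45
eef_pos: [552.4, 50.8, 327.3]
tcp_rot: [0.0, 0.22, 0.976, -0.0]
wrist_force: [-0.2, 0.7, -0.6]
finger_gap: 51.5
finger_force: 0.0
```

```bash
python3 - <<'E'
from h import *
a=capture("wrist");cv2.imwrite("pics/w1.png",a)
for t in("plain_end","catch_grip","stud_grip","stud_end"):
    print(t,[(np.round(d["location"],1),round(d["p"],2)) for d in spot_point("wrist",t)[:2]])
for d in regions_of("wrist","catch")[:2]:
    m=d["pixels"].astype(np.uint8);c=max(cv2.findContours(m,0,2)[0],key=cv2.contourArea)
    print(d["p"],m.sum(),cv2.minAreaRect(c))
E
```

```text
plain_end [(array([557.1,  47.9, 177.3]), 0.87)]
catch_grip [(array([557.4,  61.3, 188. ]), 0.6)]
stud_grip [(array([ 551.8, -120.2,  200.5]), 0.66)]
stud_end [(array([ 550.5, -154.3,  188.1]), 0.75)]
0.72 65513 ((170.9890594482422, 236.5948486328125), (320.98211669921875, 426.239013671875), 70.01689147949219)
0.58 646 ((299.8367614746094, 208.0606231689453), (53.83499526977539, 13.097169876098633), 69.6235580444336)
```

View pics/w1.png

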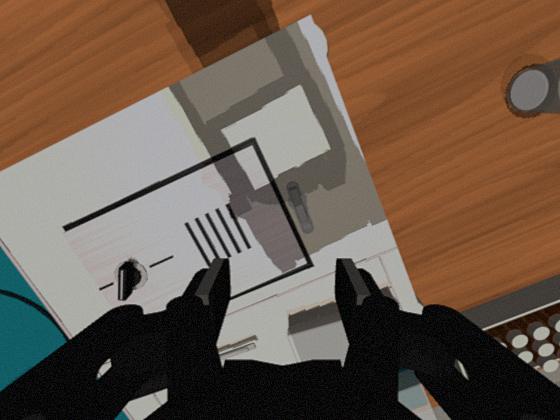

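```bash
python3 - <<'E'
from h import *
a=cv2.imread("pics/w1.png")
c1=cv2.resize(a[165:255,240:360],None,fx=6,fy=6,interpolation=2)[:540,:400]
c2=cv2.resize(a[230:320,85:185],None,fx=4,fy=6,interpolation=2)[:540,:400]
c2=cv2.resize(a[240:330,90:180],None,fx=4.4,fy=4.4,interpolation=2)
o=np.zeros((540,800,3),np.uint8);o[:,:400]=c1;o[:396,400:796]=c2[:396,:396];cv2.imwrite("pics/c1.png",o)
for p in((557,64,191),(557,64,175)): print(P("wrist",p))
for uv,z in(((290,183),180),((309,233),180),((253,140),175),((312,265),175),((66,229),178),((100,289),184),((172,257),182)): print(uv,ray("wrist",uv,z))
E
```

```text
[[296.38166924 206.90418485]]
[[295.68695571 202.86875686]]
(290, 183) [536.19984548  67.38471483 180.        ]
(309, 233) [588.92080812  63.59064915 180.        ]
(253, 140) [486.52059408  53.03051957 175.        ]
(312, 265) [623.681114    52.09529265 175.        ]
(66, 229) [ 484.65247304 -151.15027558  178.        ]
(100, 289) [ 552.46485776 -153.25074311  184.        ]
(172, 257) [553.57603612 -69.817719   182.        ]
```

View pics/c1.png

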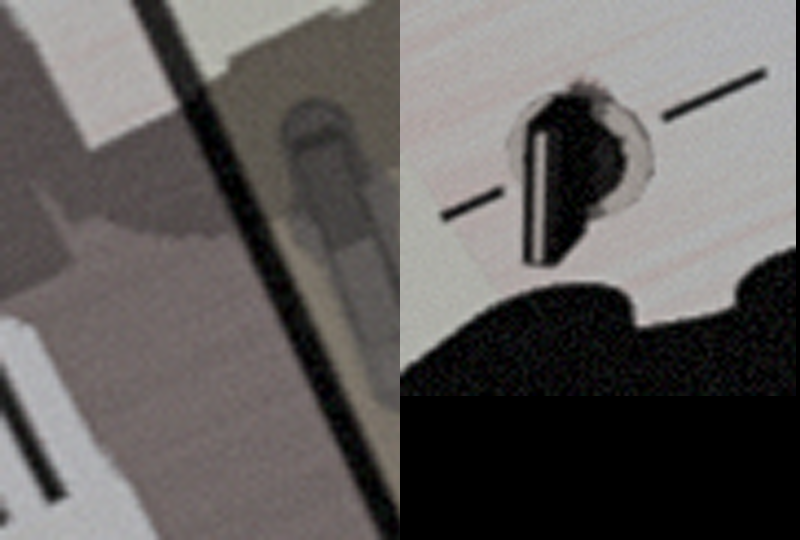

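Request:
apply_moves --increments '[[[0.4,2,8,40,0,0,0],[0.4,1,7,40,0,0,0],[0.4,0,0,7,0,0,-7.1],[0.4,0,0,0,0,0,-7.1],[0.4,0,0,0,0,0,-7.1]]]'

```text
time: 3.25
eef_pos: [554.2, 69.3, 239.8]
tcp_rot: [-0.001, 0.031, 1.0, -0.0]
wrist_force: [-0.3, -0.5, -0.4]
finger_gap: 51.3
finger_force: 0.0
```

Request:
apply_moves --increments '[[[0.4,0,0,0,0,0,0],[0.4,0,0,0,0,0,0]]]'

```text
time: 3.45
eef_pos: [554.7, 68.9, 240.5]
tcp_rot: [0.0, 0.035, 0.999, 0.0]
wrist_force: [0.3, -0.1, -0.5]
finger_gap: 51.1
finger_force: 0.0
```

```bash
python3 - <<'E'
from h import *
a=capture("wrist");s=observe();print(s["eef_pos"],s["tcp_rot"])
for t in("plain_end","catch_grip"):
    print(t,[(np.round(d["location"],1),round(d["p"],2)) for d in spot_point("wrist",t)[:2]])
o=s["eef_pos"];r=Rt()
for p in((555.5,65.5,199),(555.5,65.5,175)):
    u=P("wrist",p)[0];print(u);cv2.circle(a,tuple(int(v) for v in u),3,(0,0,255),-1)
cv2.imwrite("pics/w2.png",a)
E
```

```text
[554.70852745  68.76781439 240.52873575] [1.30019767e-04 3.50839294e-02 9.99384361e-01 2.53351278e-05]
plain_end [(array([555.1,  47.3, 179. ]), 0.56)]
catch_grip [(array([555.4,  59.9, 189.3]), 0.58)]
[280.33859298 243.62277933]
[280.57766778 231.39965505]
```

View pics/w2.png

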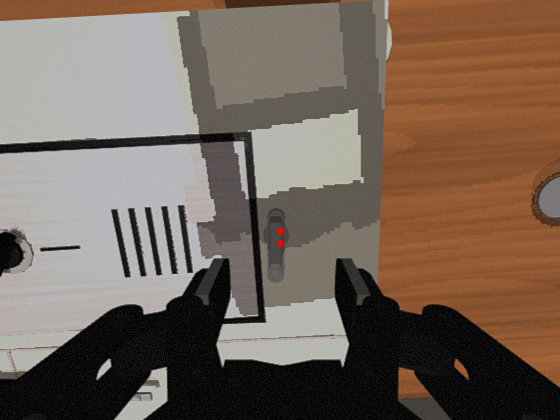

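```bash
python3 - <<'E'
from h import *
a=capture("wrist")
c=cv2.convertScaleAbs(a[195:295,225:325],alpha=1.6)
cv2.imwrite("pics/c2.png",cv2.resize(c,None,fx=6,fy=6,interpolation=2))
for uv,z in(((276,281),183),((276,208),183),((276,208),199),((250,133),175),((263,320),175),((250,133),179)): print(uv,z,ray("wrist",uv,z))
E
```

```text
(276, 281) 183 [589.43791169  59.82330624 183.        ]
(276, 208) 183 [536.38223131  63.77516232 183.        ]
(276, 208) 199 [532.33030902  64.40323692 199.        ]
(250, 133) 175 [487.66811013  50.48352263 175.        ]
(263, 320) 175 [625.7077654   47.00555047 175.        ]
(250, 133) 179 [487.63074332  50.89007039 179.        ]
```

View pics/c2.png

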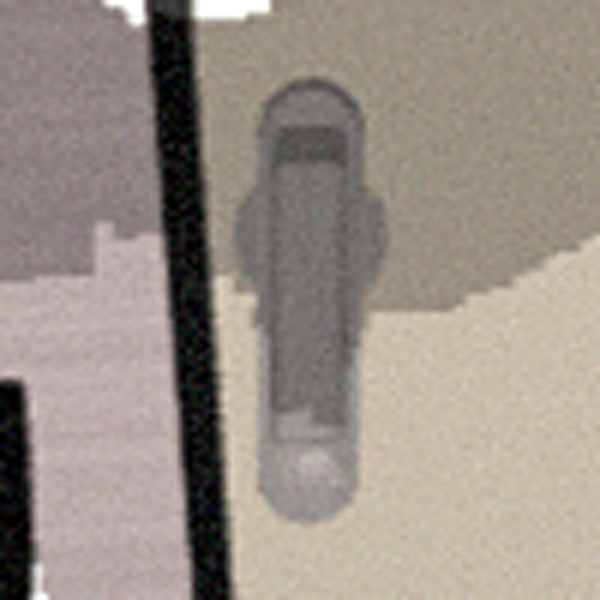

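Request:
apply_moves --increments '[[[0.5,-2,-5.5,20,0,0,0],[0.5,0,0,22,0,0,0],[0.5,0,0,11.5,0,0,0],[0.6,0,0,0,0,0,0],[0.8,0,0,0,0,0,0]]]'

```text
time: 4.15
eef_pos: [556.7, 62.7, 187.2]
tcp_rot: [0.0, 0.034, 0.999, 0.0]
wrist_force: [-0.9, -0.1, 0.5]
finger_gap: 21.1
finger_force: 0.0
```

Request:
apply_moves --increments '[[[1,0,0,0,0,0,0],[1,0,0,0,0,0,0],[1,0,0,0,0,0,0],[1,0,0,0,0,0,0]]]'

```text
time: 4.55
eef_pos: [557.1, 64.0, 188.0]
tcp_rot: [0.001, 0.034, 0.999, 0.001]
wrist_force: [0.9, 6.8, -1.1]
finger_gap: 5.9
finger_force: 61.5
```

Request:
apply_moves --increments '[[[1,0,0.6,0,0,0,7],[1,0,0,0,0,0,7],[1,0,0,0,0,0,7],[1,0,0,0,0,0,7],[1,0,0,0,0,0,7]]]'

```text
time: 5.05
eef_pos: [557.1, 64.0, 188.0]
tcp_rot: [0.001, 0.335, 0.942, 0.001]
wrist_force: [-1.6, 3.5, -0.3]
finger_gap: 5.9
finger_force: 61.6
```

Request:
apply_moves --increments '[[[1,0,0,0,0,0,7],[1,0,0,0,0,0,7],[1,0,0,0,0,0,7],[1,0,0,0,0,0,7],[1,0,0,0,0,0,7]]]'

```text
time: 5.55
eef_pos: [556.9, 63.9, 188.0]
tcp_rot: [0.0, 0.603, 0.798, 0.001]
wrist_force: [-1.0, 3.3, 0.1]
finger_gap: 6.1
finger_force: 61.7
```

Request:
apply_moves --increments '[[[1,0,0,0,0,0,6],[1,0,0,0,0,0,6],[1,0,0,0,0,0,4.2],[1,0,0,0,0,0,0],[1,0,0,0,0,0,0]]]'

```text
time: 6.05
eef_pos: [556.9, 63.9, 187.9]
tcp_rot: [0.0, 0.707, 0.707, 0.001]
wrist_force: [-2.5, 4.4, 6.7]
finger_gap: 6.1
finger_force: 62.4
```

Request:
apply_moves --increments '[[[0.6,0,0,0,0,0,0],[0.6,0,0,0,0,0,0],[0.5,0,0,-20,0,0,0],[0.5,0,0,-30,0,0,0],[0.5,0,0,-20,0,0,0]]]'

```text
time: 6.55
eef_pos: [557.1, 62.8, 258.3]
tcp_rot: [0.001, 0.707, 0.707, 0.0]
wrist_force: [0.3, 1.2, -0.8]
finger_gap: 42.5
finger_force: 0.0
```

```bash
python3 - <<'E'
from h import *
a=capture("wrist");s=observe();print(s["eef_pos"],s["tcp_rot"],s["q"])
cv2.imwrite("pics/w3.png",cv2.convertScaleAbs(a,alpha=1.4))
for t in("plain_end","catch_grip","stud_grip","stud_end"):
    print(t,[(np.round(d["location"],1),round(d["p"],2)) for d in spot_point("wrist",t)[:2]])
E
```

```text
[558.70157775  63.00197385 261.42613376] [0.00217963 0.70748814 0.70671854 0.00216475] [ 9.14372038e-02  2.94057519e-01  1.74726202e+00 -6.58693333e-04
  1.09415723e+00  9.28260154e-02]
plain_end [(array([557. ,  47.6, 176.8]), 0.64)]
catch_grip [(array([557.5,  60.9, 190.9]), 0.71)]
stud_grip []
stud_end []
```

View pics/w3.png

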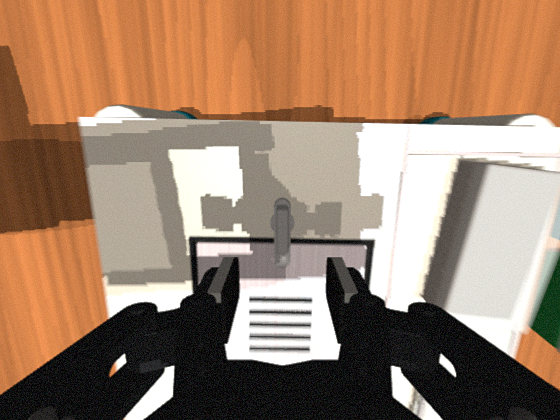

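Request:
apply_moves --increments '[[[0.4,-45,0,0,0,0,0],[0.4,-45,-1,0,0,0,0],[0.4,-45,-1,0,0,0,0],[0.4,-45,0,0,0,0,0],[0.4,0,0,0,0,0,-8.1]]]'

```text
time: 7.3
eef_pos: [553.3, -121.3, 255.2]
tcp_rot: [-0.0, 0.657, 0.754, -0.001]
wrist_force: [0.5, 0.2, -1.2]
finger_gap: 51.3
finger_force: 0.0
```

Request:
apply_moves --increments '[[[0.4,0,0,0,0,0,-8.1],[0.4,0,0,0,0,0,-8.1],[0.4,0,0,0,0,0,-8.1],[0.4,0,0,0,0,0,-8.1],[0.4,0,0,0,0,0,-8.1]]]'

```text
time: 7.8
eef_pos: [553.3, -116.7, 255.0]
tcp_rot: [-0.001, 0.352, 0.936, -0.0]
wrist_force: [-0.5, 1.0, -0.1]
finger_gap: 50.8
finger_force: 0.0
```

Request:
apply_moves --increments '[[[0.4,0,0,0,0,0,-8.1],[0.4,0,0,0,0,0,-8.1],[0.4,0,0,0,0,0,0],[0.4,0,0,0,0,0,0]]]'

```text
time: 8.2
eef_pos: [553.6, -116.7, 255.7]
tcp_rot: [-0.001, 0.221, 0.975, -0.0]
wrist_force: [-0.3, 1.2, 0.5]
finger_gap: 51.5
finger_force: 0.0
```

```bash
python3 - <<'E'
from h import *
a=capture("wrist");s=observe();print(s["eef_pos"],s["tcp_rot"],s["finger_gap"])
for t in("stud_grip","stud_end"):
    print(t,[(np.round(d["location"],1),round(d["p"],2)) for d in spot_point("wrist",t)[:2]])
print(P("wrist",[(554.8,-117.7,206),(554.8,-118.3,185)]))
c=cv2.resize(cv2.convertScaleAbs(a[180:310,200:370],alpha=1.8),None,fx=4.4,fy=4.4,interpolation=2)
cv2.imwrite("pics/w4.png",c)
E
```

```text
[ 553.78133274 -116.72518639  255.97109244] [-7.23779229e-04  2.20614847e-01  9.75360735e-01 -3.70478121e-05] 51.12752068953486
stud_grip [(array([ 554.1, -119.1,  199.2]), 0.7)]
stud_end [(array([ 551. , -151.1,  184.4]), 0.9), (array([553.5, -50.2, 174.6]), 0.4)]
[[283.79812589 238.25580106]
 [282.95474686 228.66098046]]
```

View pics/w4.png

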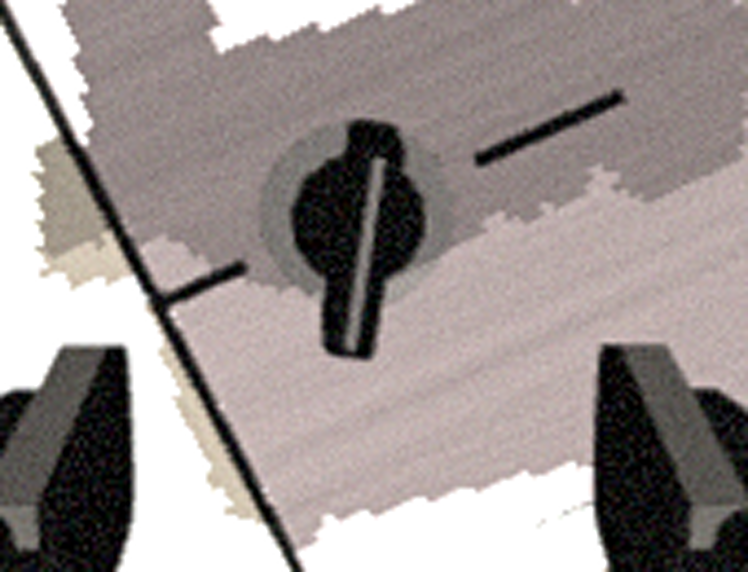

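Request:
apply_moves --increments '[[[0.5,0,0,0,0,0,8.5],[0.5,-1.3,-0.7,25,0,0,0],[0.5,0,0,20,0,0,0],[0.5,0,0,0,2.85,-1.92,0],[0.5,0,0,10,0,0,0]]]'

```text
time: 8.85
eef_pos: [555.4, -118.1, 201.9]
tcp_rot: [0.009, 0.291, 0.956, -0.029]
wrist_force: [0.3, -0.3, 0.4]
finger_gap: 42.5
finger_force: 0.0
```

Request:
apply_moves --increments '[[[0.5,0,0,7,0,0,0],[0.6,0,0,0,0,0,0],[0.7,0,0,0,0,0,0],[0.8,0,0,0,0,0,0]]]'

```text
time: 9.25
eef_pos: [555.2, -119.4, 195.2]
tcp_rot: [0.009, 0.291, 0.956, -0.028]
wrist_force: [0.2, 0.7, -1.0]
finger_gap: 17.3
finger_force: 0.0
```

Request:
apply_moves --increments '[[[1,0,0,0,0,0,0],[1,0,0,0,0,0,0],[1,0,0,0,0,0,0]]]'

```text
time: 9.55
eef_pos: [555.2, -119.3, 195.2]
tcp_rot: [0.009, 0.291, 0.956, -0.029]
wrist_force: [1.0, -1.2, 0.6]
finger_gap: 5.8
finger_force: 62.1
```

Request:
apply_moves --increments '[[[1,0,0,0,0,0,7],[1,0,0,0,0,0,7],[1,0,0,0,0,0,7],[1,0,0,0,0,0,7],[1,0,0,0,0,0,7]]]'

```text
time: 10.05
eef_pos: [554.3, -119.5, 194.9]
tcp_rot: [0.017, 0.567, 0.823, -0.025]
wrist_force: [-1.7, -1.5, 1.8]
finger_gap: 6.2
finger_force: 62.2
```

Request:
apply_moves --increments '[[[1,0,0,0,0,0,7],[1,0,0,0,0,0,7],[1,0,0,0,0,0,7],[1,0,0,0,0,0,1],[1,0,0,0,0,0,0]]]'

```text
time: 10.55
eef_pos: [554.4, -119.1, 194.8]
tcp_rot: [0.021, 0.711, 0.703, -0.021]
wrist_force: [-3.0, -1.1, 1.3]
finger_gap: 6.0
finger_force: 62.2
```

```bash
python3 - <<'E'
from h import *
a=capture("wrist");s=observe();print(s["eef_pos"],s["tcp_rot"],s["wrist_force"],s["ft_torque"]);print(Rt().as_matrix().round(3))
c=cv2.resize(cv2.convertScaleAbs(a[150:330,180:380],alpha=1.6),None,fx=3,fy=3,interpolation=2)
cv2.imwrite("pics/w5.png",c)
E
```

```text
[ 554.3515248  -119.11406162  194.7555286 ] [ 0.02097771  0.71076921  0.70278614 -0.02141732] [-3.25454695  0.01478117  1.73142674] [-0.18107248  0.57719133 -0.0287417 ]
[[ 0.011  1.    -0.001]
 [ 0.998 -0.011 -0.06 ]
 [-0.06  -0.    -0.998]]
```

View pics/w5.png

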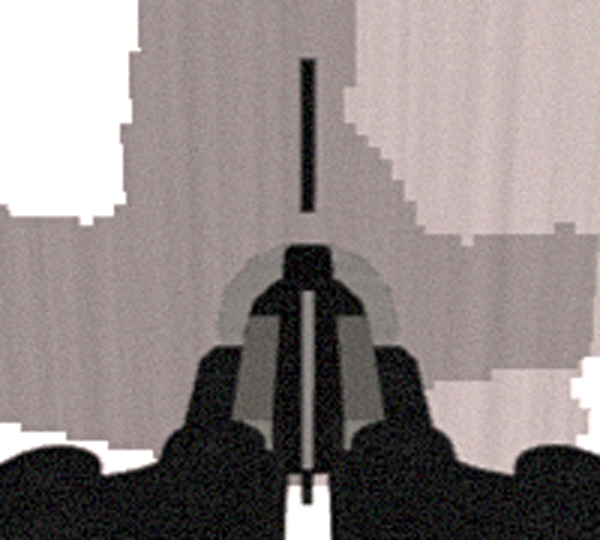

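Request:
apply_moves --increments '[[[1,-0.1,0,2,0,0.69,0],[1,-0.1,0,2,0,0.69,0],[1,-0.1,0,2,0,0.69,0],[1,0,0,0,0,0,0]]]'

```text
time: 11.0
eef_pos: [554.4, -119.8, 188.8]
tcp_rot: [0.008, 0.712, 0.702, -0.008]
wrist_force: [-5.0, 1.3, 5.5]
finger_gap: 5.9
finger_force: 62.7
```

Request:
apply_moves --increments '[[[1,-0.1,0,2,0,0.69,0],[1,-0.1,0,1.5,0,0.5,0],[1,0,0,0,0,0,0]]]'

```text
time: 11.3
eef_pos: [554.4, -120.1, 185.6]
tcp_rot: [0.001, 0.712, 0.702, -0.001]
wrist_force: [-6.3, -0.7, 7.4]
finger_gap: 5.6
finger_force: 63.1
```

Request:
apply_moves --increments '[[[1,0,-0.4,0.7,0,0.15,0],[1,0,0,0.5,0,0,0],[1,0,0,0,0,0,0]]]'

```text
time: 11.6
eef_pos: [554.4, -120.1, 185.2]
tcp_rot: [0.001, 0.712, 0.703, 0.0]
wrist_force: [-7.5, -1.3, 11.0]
finger_gap: 5.9
finger_force: 63.6
```

Request:
apply_moves --increments '[[[1,0,0,0.7,0,0,0],[1,0,0,0,0,0,0]]]'

```text
time: 11.8
eef_pos: [554.5, -120.2, 185.1]
tcp_rot: [0.001, 0.712, 0.703, 0.0]
wrist_force: [-9.2, -0.8, 16.2]
finger_gap: 6.2
finger_force: 64.4
```

Request:
apply_moves --increments '[[[1,0,-0.7,0.3,0,0,0],[1,0,0,0.3,0,0,0],[1,0,0,0,0,0,0]]]'

```text
time: 12.1
eef_pos: [554.4, -120.1, 185.1]
tcp_rot: [0.001, 0.712, 0.703, 0.001]
wrist_force: [-8.8, 0.2, 18.5]
finger_gap: 5.9
finger_force: 64.6
```

```bash
python3 - <<'E'
from h import *
a=capture("wrist");s=observe();print(s["eef_pos"],s["tcp_rot"],s["wrist_force"],s["ft_torque"])
b=capture("side")
for c,t in(("side","stud_end"),("side","plain_end"),("wrist","stud_end"),("top","stud_end")):
    if c=="top":capture(c)
    print(c,t,[(np.round(d["location"],1),round(d["p"],2)) for d in spot_point(c,t)[:1]])
o=np.vstack([cv2.resize(b[160:280,190:390],(500,300),interpolation=2),cv2.resize(cv2.convertScaleAbs(a[180:300,180:380],alpha=1.6),(500,300),interpolation=2)])
cv2.imwrite("pics/w6.png",o)
E
```

```text
[ 554.43057953 -120.14097811  185.05135542] [1.37724522e-03 7.11628261e-01 7.02554529e-01 6.74717997e-04] [-8.75198636  0.29126919 18.49668066] [ 0.05042356  1.48661106 -0.07022456]
side stud_end [(array([ 593. , -513.8,   -4.5]), 0.73)]
side plain_end [(array([554.2,  48.7, 173.8]), 0.91)]
wrist stud_end [(array([ 552.8, -154.4,  176.3]), 0.63)]
top stud_end [(array([ 553.5, -153.8,  170.9]), 0.78)]
```

View pics/w6.png

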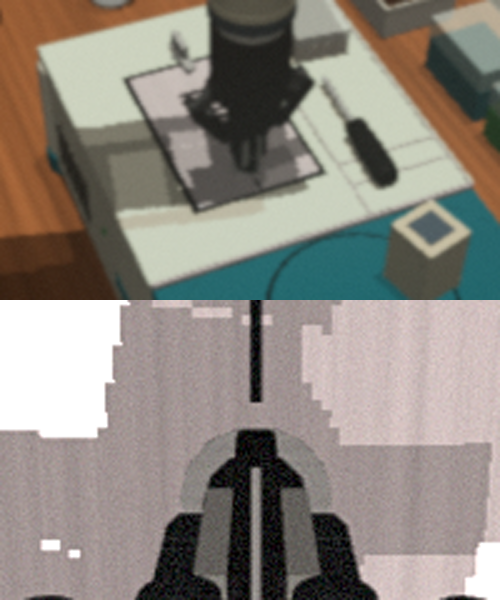

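```bash
python3 -c "
from rig import *
print(close_job())"
```

```text
the job is handed in; nothing more can be done
None
```

I swung the turnbutton squarely over the plain end, turned the stud in line with its index lines and pressed the cover down flush; I handed the job in at about 12 s, still holding it there with about 18 N.

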